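# Set the laminator's roller gap by clicks

### The job

The 3 mm panel on the infeed table goes through the laminator next, and the roller gap opens one millimetre a click. With a fingertip, push the ball-knobbed gap lever on the machine's right-hand end all the way back to its closed stop on the infeed side, then push it the other way, counting by feel, and leave it seated in the third click from the stop. Only push it, without pinching the knob or forcing the lever, and leave everything else on the bench and the machine where it is.

Things in the scene. Friction and masses are not known exactly. Their poses are not given: they have to be found in the camera images.
- laminator: bench-top roll laminator, fixed: 350 mm deep, 500 mm long, white end housings 135 mm high, rollers between, guard up to 175 mm. Origin on the bench below the lever's pivot; x runs from infeed (robot's side, within 0.3 rad of the robot's x) to outfeed, y along the rollers, z up. It spans y = +16 mm (outer face of the right-hand housing) to +487 mm; the lever swings in the plane y = 0.
- lever_pivot (a point): axis of the gap lever, 75 mm above the bench, parallel to the laminator's y. Beside the lever stands a steel quadrant plate, its toothed rim 85 mm from this axis (up to 165 mm above the bench); the lever's plunger sleeve ends 108 mm from the axis.
- lever_knob (a point): centre of the black ball knob, 32 mm across, at the lever's top end, 135 mm from the pivot. It swings in the laminator's x-z plane: from 52 mm on the infeed side of the pivot (closed; 200 mm above the bench) over the top (210 mm) to 52 mm on the outfeed side. The ball stands free on all sides and from above.
- gap_lever (a joint): lever angle, rad: 0 = closed, at the stop on the infeed side; grows to 0.794 on the outfeed side. Eight notches: at 0 and every 0.1134 (15 mm at the knob), so three clicks = 0.340. A tooth takes 4 to 9 N at the knob, easing to nothing halfway to the next notch; there the knob jumps ahead of the finger into the next notch and stays. At the stops the push rises sharply. Starts at 0.43 to 0.70.
- panel: flat white PVC panel, 120 x 240 x 3 mm, lying on the laminator's infeed table; origin at the centre of its underside, its long side along y
- tape_roll: roll of packing tape standing on its flat side, 100 mm across, 48 mm high, on the bench beside the lever; origin at the centre of its underside
- squeegee: felt-edged hand squeegee lying flat, about 80 x 100 mm, 15 mm high, on the bench near the lever; origin at the centre of its underside
- knife: utility knife lying flat along its x, 147 mm long, 18 mm wide, 17 mm high; origin on its underside near the middle
- cup: open plastic cup, 74 mm across the rim, 95 mm high; origin at the centre of its underside
- jar: lidded glass jar, 76 mm across, 75 mm high; origin at the centre of its underside

How it is judged:
By the outcome, as a careful person would: the job done as asked, in the order asked, and still so for the second after the job is handed in, with the robot touching nothing.
It also fails if it takes over 72 s, if anything falls off the work surface, if the arm or the gripper's body presses on something with over 40 N, if the wrist force passes 120 N, or if a joint passes its speed limit or range.

### The arm

A 6-joint arm with a two-finger parallel gripper is mounted at the origin on the work surface. World frame = base frame: x ahead of the robot, y to its left, z up, the work surface at z = 0. Lengths are in m, angles in rad, forces in N, time in s.
With the tool pointing down it reaches from about 0.35 to 0.85 m from the base axis. Payload 8.1 kg.
Tool frame: the origin (TCP) lies on the mounting face of the last link; the fingertips stand 186 mm ahead of it and the grasp point (between the pads) lies 167 mm ahead of it; z points along the fingers, y is the direction in which the jaws open and shut (so a half turn about z gives the same grasp; the last joint's range is limited). The gripper opens to 93 mm and grips with 3 to 60 N. Pads are 15 mm wide; open, the fingers measure 128 mm over their backs; the gripper's body (75 mm by 188 mm) begins 65 mm behind the grasp point.
Start: joints at [1.234, 0.13, 1.488, -0, 1.523, -0.085], TCP at [0.149, 0.581, 0.405] pointing down, gripper open.
Joint ranges: [-2.96, 2.96], [-0.89, 2.26], [0.02, 2.5], [-1.34, 4.48], [0, 2.73], [-2.66, 2.66]. Speed limits (rad/s): [2.39, 2.39, 2.79, 3.14, 3.14, 3.14].

### API

Orientations are given as a rotation vector (axis times angle).
In Python, from plant import robot, read_camera, spotter gives the robot as it stands.
- The arm moves only by the tool arm_command, never from a script. Its arguments are lists of equal length, an entry for each row: "xyz": the shift along the world's x, y, z in cm, a list of three; "turn": the turn, a rotation vector about the world's x, y, z in rad, a list of three. A call has 1 to 12 rows; each row shifts and turns the commanded pose from where the row before left it; what a row does not reach is not made up. A row lasts 1/8 s, in which the tool goes at most 62.5 mm and 10.7 degrees, less where a joint would pass 70% of its speed; a pose out of reach is approached as far as the arm can. A call is refused whole if a number of a shift passes 6.25 or a number of a turn 0.188, either way. A call with a gripper value outside its range is refused whole. "gripper" is the finger opening in cm, from 0 to 9.3, set as the call begins (left out, the last holds). The fingers move at their own pace and stop on an object; "force" is the grip in N (left out, the last holds). Time passes only in rows, so rows that do not move let the fingers close. It gives the time, the measured TCP pose, the force and the opening at its end, in the units of the state.
- robot.read_state(): the state, without advancing time (a new reading comes with each control period).
- read_camera(name): name is "scene" or "top"; returns a dict with "frame" (400x640x3 uint8, red, green, blue), "z_map" (400x640 float32, m along the optical axis (not along the pixel's ray), 0 where there is no reading), "fx", "fy", "cx", "cy" (pixels), "eye" and "orientation" of the camera in the world. Camera axes: x right, y down, z forward; pixel columns grow to the right and rows downward; lengths in m; the calibration is good to about 2 mm. A picture is of the moment at which its call begins.
- robot.close_job(): hands the job in, once; it reports no verdict.
Trained networks look in a picture, given as the dict that the camera call returned (one of the last four; its "shot" number tells which), for a name from the list of things; names that differ only in an ending like _2 or _b are one class to them, and where a whole thing is asked for, a point or a joint stands for the part that bears it (a point fixed in the world has none). Each returns a list of dicts, best first, with "confidence" (0 to 1); they miss things now and then, are a little off and sometimes report something else, mostly with a low value. They report only what shows in the picture. A call takes as long as a camera call.
- spotter.masks_of(picture, query): "pixels" (400x640 bool, what is visible of it) and "centre" ([row, column] in pixels, amid what is visible of it).
The state is a dict: "t": time; "q": joint angles; "dq": joint speeds; "joint_torque": joint torques, N m; "tool_pos": TCP position; "orientation": TCP orientation; "force": force on the tool from outside, world axes, zero at the start; "wrist_torque": the same for the moment, N m; "opening": finger opening in m.
Only numpy, scipy, OpenCV 4.12 (cv2) and the standard library are available. Lean on these libraries where they do the work, as an engineer would, in place of code of your own. Each camera call takes 0.05 s, during which the arm holds its last target. There are 200 camera calls.

## Working session

There is one attempt and no reset: what is moved stays moved. The work goes in short steps, Python scripts to look and compute and a tool call to move; the robot and the scene stay as the last step left them, time stands still between calls to the robot, and variables do not carry over. Pictures are saved under pics/ and viewed, about 8 in all and at most 12, crops included, and the job is handed in when it is done.

Besides the shell and the picture viewer there is one more tool, called as name(argument=value, ...) on one line, values as JSON. arm_command: Moves the arm, as the interface text tells. Its arguments: {"type":"object","properties":{"xyz":{"type":"array","items":{"type":"array","items":{"type":"number"}}},"turn":{"type":"array","items":{"type":"array","items":{"type":"number"}}},"gripper":{"type":"number"},"force":{"type":"number"}},"required":["xyz","turn"]}

```bash
ls; mkdir -p pics; cat > h.py <<'E'
import numpy as np, cv2
from scipy.spatial.transform import Rotation as R
from plant import robot, read_camera, spotter
def Rm(o):
    o=np.array(o,float)
    return o if o.shape==(3,3) else (R.from_rotvec(o).as_matrix() if o.size==3 else R.from_quat(o).as_matrix())
def cloud(p):
    z=p["z_map"]; v,u=np.mgrid[:400,:640]
    c=np.dstack([(u-p["cx"])/p["fx"]*z,(v-p["cy"])/p["fy"]*z,z])
    w=c@Rm(p["orientation"]).T+np.array(p["eye"]); w[z==0]=np.nan
    return w
def save(p,n): cv2.imwrite("pics/"+n,cv2.cvtColor(p["frame"],cv2.COLOR_RGB2BGR))
E
python3 - <<'E'
from h import *
print(robot.read_state())
for n in("scene","top"):
    p=read_camera(n); save(p,n+"1.png"); w=cloud(p); print(n,p["eye"],p["orientation"],p["fx"])
    for q in("lever_knob","gap_lever","laminator","panel","tape_roll","squeegee","knife","cup","jar"):
        for m in spotter.masks_of(p,q)[:2]:
            a=w[m["pixels"]]; print(q,round(m["confidence"],2),np.round(m["centre"]),m["pixels"].sum(),np.nanmedian(a,0).round(3),np.nanmin(a,0).round(3),np.nanmax(a,0).round(3))
E
```

```text
pics
{'t': 0.0, 'q': array([ 1.23363046e+00,  1.31166539e-01,  1.48929459e+00,  5.62010556e-07,
        1.52301494e+00, -8.54219202e-02]), 'dq': array([ 0.00083854, -0.00128299, -0.00040188,  0.00027181, -0.00185801,
       -0.00082852]), 'joint_torque': array([-1.63595661e-03, -5.59836209e+01, -4.91761672e+01,  7.64914951e-02,
        3.53678316e-02, -1.58482717e-04]), 'tool_pos': array([0.14936843, 0.58086592, 0.40367552]), 'orientation': array([-3.94345305e-01, -3.11634444e+00,  2.89210947e-03]), 'force': array([ 0.15712225, -0.14891705, -1.32065228]), 'wrist_torque': array([-0.02112036,  0.01275757,  0.0374936 ]), 'opening': 0.09291507923447094}
scene [ 1.17682405 -0.27617931  0.83521788] [-1.95088954 -1.52585595  0.5867799 ] 503.5649288464629
lever_knob 0.95 [204. 342.] 663 [ 0.6   -0.085  0.166] [ 0.505 -0.098 -0.003] [ 0.622 -0.04   0.225]
gap_lever 0.86 [200. 345.] 613 [ 0.601 -0.086  0.175] [ 0.527 -0.098  0.027] [ 0.622 -0.046  0.225]
laminator 0.72 [213. 464.] 27845 [0.621 0.141 0.096] [ 0.239 -0.098 -0.006] [0.74  0.534 0.225]
panel 0.55 [156. 415.] 3539 [0.437 0.127 0.09
[... 1088 characters left out ...]
77  0.001] [ 0.402 -0.032  0.02 ]
panel 0.82 [272. 208.] 6538 [0.44  0.132 0.099] [0.368 0.006 0.092] [0.515 0.258 0.104]
tape_roll 0.98 [181. 373.] 841 [ 0.616 -0.214  0.047] [ 0.564 -0.259 -0.003] [ 0.674 -0.163  0.052]
squeegee 0.83 [249. 376.] 1467 [ 0.488 -0.233  0.011] [ 0.442 -0.286 -0.002] [ 0.535 -0.179  0.019]
knife 0.62 [294. 326.] 435 [ 0.388 -0.11   0.013] [ 0.376 -0.177  0.003] [ 0.402 -0.032  0.02 ]
cup 0.96 [209. 425.] 1052 [ 0.568 -0.35   0.05 ] [ 0.529 -0.375 -0.   ] [ 0.598 -0.302  0.098]
cup 0.23 [293. 320.] 567 [ 0.387 -0.103  0.012] [ 0.373 -0.18  -0.003] [ 0.402 -0.029  0.02 ]
jar 0.85 [157. 326.] 943 [ 0.691 -0.122  0.074] [ 0.663 -0.161  0.002] [ 0.732 -0.086  0.079]
```

```bash
python3 - <<'E'
from h import *
from scipy.optimize import least_squares
for n in("scene","top"):
    p=read_camera(n); w=cloud(p)
    m=spotter.masks_of(p,"lever_knob")[0]["pixels"]; a=w[m]; a=a[a[:,2]>0.195]
    r=least_squares(lambda c:np.linalg.norm(a-c,axis=1)-.016,a.mean(0)-[0,0,.01],loss="soft_l1",f_scale=.002); print(n,"knob",r.x.round(4),len(a),np.abs(r.fun).mean())
    m=spotter.masks_of(p,"laminator")[0]["pixels"]; b=w[m]
    for lo,hi in((.128,.142),(.165,.185)):
        s=b[(b[:,2]>lo)&(b[:,2]<hi)]; 
        if len(s)>20:
            rc=cv2.minAreaRect((s[:,:2]*1000).astype(np.float32)); print(lo,len(s),rc, np.median(s[:,2]))
    s=w.reshape(-1,3); s=s[(s[:,2]>.128)&(s[:,2]<.14)&(s[:,1]<.02)&(s[:,1]>-.12)&(s[:,0]>.3)&(s[:,0]<.8)]
    # right housing outer edge: min y per x bin
    xs=np.arange(.36,.78,.02); print([(round(x,2),round(np.percentile(t[:,1],3),4),len(t)) for x in xs for t in [s[abs(s[:,0]-x)<.01]] if len(t)>3])
    m=spotter.masks_of(p,"panel")[0]["pixels"];s=w[m]; print(cv2.minAreaRect((s[:,:2]*1000).astype(np.float32)))
E
```

```text
scene knob [ 0.6035 -0.0811  0.2075] 263 0.0008347094417991715
0.128 4440 ((553.9959716796875, 155.31600952148438), (208.9271697998047, 492.4813537597656), 6.5383148193359375) 0.13511644430140357
0.165 3533 ((601.8641967773438, 124.92312622070312), (59.240055084228516, 424.74298095703125), 5.1579365730285645) 0.1730867418533084
[(np.float64(0.48), np.float64(-0.0753), 175), (np.float64(0.5), np.float64(-0.0757), 251), (np.float64(0.52), np.float64(-0.0744), 177), (np.float64(0.54), np.float64(-0.094), 199), (np.float64(0.56), np.float64(-0.0635), 220), (np.float64(0.58), np.float64(-0.0596), 278), (np.float64(0.6), np.float64(-0.0852), 332), (np.float64(0.62), np.float64(-0.0834), 367), (np.float64(0.64), np.float64(-0.0614), 358), (np.float64(0.66), np.float64(-0.0574), 339), (np.float64(0.68), np.float64(-0.0553), 158)]
((457.7619323730469, 118.69799041748047), (106.32926940917969, 275.3843688964844), 16.573532104492188)
top knob [ 0.6037 -0.0819  0.2083] 231 0.0006496755290439864
0.128 6208 ((553.6197509765625, 154.67318725585938), (205.95458984375, 491.39544677734375), 6.526989936828613) 0.13629818723131748
0.165 4260 ((601.062744140625, 125.17521667480469), (59.02175521850586, 420.3150939941406), 4.960108757019043) 0.17449277131868096
[(np.float64(0.48), np.float64(-0.0756), 277), (np.float64(0.5), np.float64(-0.0757), 338), (np.float64(0.52), np.float64(-0.0739), 339), (np.float64(0.54), np.float64(-0.0864), 365), (np.float64(0.56), np.float64(-0.0681), 351), (np.float64(0.58), np.float64(-0.0662), 342), (np.float64(0.6), np.float64(-0.0632), 317), (np.float64(0.62), np.float64(-0.0602), 329), (np.float64(0.64), np.float64(-0.0593), 317), (np.float64(0.66), np.float64(-0.0563), 315), (np.float64(0.68), np.float64(-0.0548), 93)]
((nan, nan), (0.0, 0.0), 0.0)
```

View pics/scene1.png

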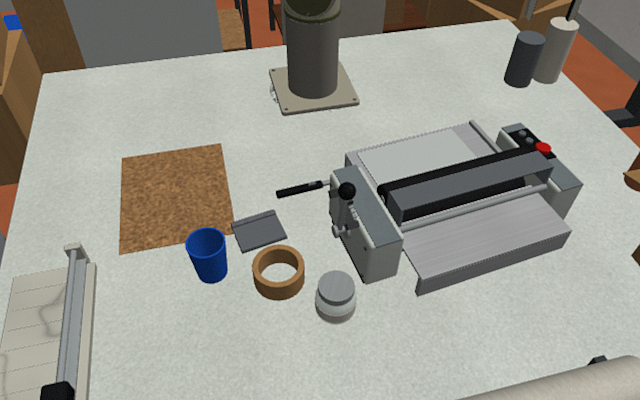

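View pics/top1.png

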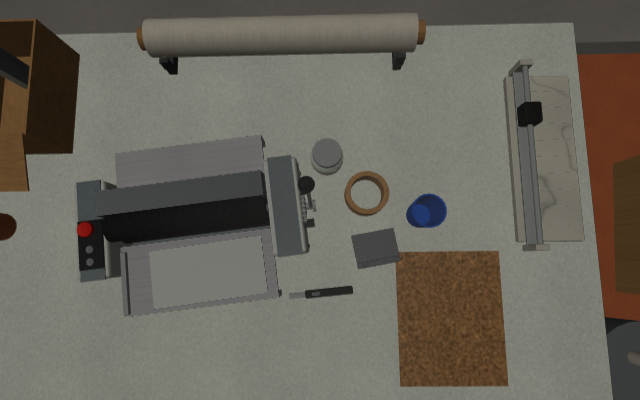

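arm_command(xyz=[[0, 0, 4], [3.6, -4.7, 0], [3.6, -4.7, 0], [3.6, -4.7, 0], [3.6, -4.7, 0], [3.6, -4.7, 0], [3.6, -4.7, 0], [3.6, -4.7, 0], [3.6, -4.7, 0], [3.6, -4.7, 0], [3.6, -4.7, 0], [3.6, -4.7, 0]], turn=[[0, 0, 0], [0, 0, 0.04], [0, 0, 0.04], [0, 0, 0.04], [0, 0, 0.04], [0, 0, 0.04], [0, 0, 0.04], [0, 0, 0.04], [0, 0, 0.035], [0, 0, 0.02], [0, 0, 0.02], [0, 0, 0]], gripper=0)

```text
t: 2.9
tool_pos: [0.5464, 0.0623, 0.445]
orientation: [-0.162, 3.137, 0.0]
force: [0.5, 0.3, 0.4]
opening: 0.0004
```

arm_command(xyz=[[3.6, -4.7, 0], [3.6, -4.7, 0], [3.4, -4.6, 0], [0, 0, 0], [0, 0, 0]], turn=[[0, 0, 0], [0, 0, 0], [0, 0, 0], [0, 0, 0], [0, 0, 0]])

```text
t: 3.52
tool_pos: [0.6514, -0.0758, 0.4443]
orientation: [0.161, -3.137, -0.001]
force: [-0.2, 0.1, -0.2]
opening: 0.0004
```

arm_command(xyz=[[0.4, 0, -3.2], [0, 0, -3.2], [0, 0, 0], [0, 0, 0]], turn=[[0, 0, 0], [0, 0, 0], [0, 0, 0], [0, 0, 0]])

```text
t: 4.03
tool_pos: [0.6554, -0.075, 0.3828]
orientation: [-0.164, 3.135, -0.001]
force: [-0.9, 0.3, 0.8]
opening: 0.0004
```

```bash
cat >> h.py <<'E'
from scipy.optimize import least_squares
PIV=np.array([.581,-.084]); EX=np.array([.9945,.1045])
def look(tag=None):
    s=robot.read_state(); print("t",round(s["t"],2),"tcp lam x",((s["tool_pos"][:2]-PIV)@EX).round(4),"y",((s["tool_pos"][:2]-PIV)@[-EX[1],EX[0]]).round(4),"z",s["tool_pos"][2].round(4))
    for n in("scene","top"):
        p=read_camera(n); w=cloud(p)
        if tag: save(p,n+tag+".png")
        ms=spotter.masks_of(p,"lever_knob")
        if not ms: print(n,"none"); continue
        m=ms[0]["pixels"]&(p["frame"].max(2)<70); a=w[m]; a=a[(a[:,2]>.19)&(a[:,2]<.235)]
        if len(a)<25: print(n,"few",len(a)); continue
        r=least_squares(lambda c:np.linalg.norm(a-c,axis=1)-.016,np.median(a,0)-[0,0,.01],loss="soft_l1",f_scale=.001)
        d=(r.x[:2]-PIV)@EX; print(n,"knob",r.x.round(4),len(a),round(np.abs(r.fun).mean(),4),"lamx",d.round(4),"lamy",((r.x[:2]-PIV)@[-EX[1],EX[0]]).round(4),"theta",(np.arctan2(d,r.x[2]-.075)+.397).round(3), "clicks",((np.arctan2(d,r.x[2]-.075)+.397)/.1134).round(2))
E
python3 - <<'E'
from h import *
look("2")
a=cv2.imread("pics/scene2.png")[120:320,240:460]; b=cv2.imread("pics/top2.png")[120:320,220:440]
cv2.imwrite("pics/c2.png",cv2.resize(np.hstack([a,b]),(792,360)))
E
```

```text
t 4.03 tcp lam x 0.075 y 0.0012 z 0.3828
scene knob [ 0.6037 -0.0808  0.2076] 72 0.0008 lamx 0.0229 lamy 0.0009 theta 0.568 clicks 5.01
top none
```

View pics/c2.png

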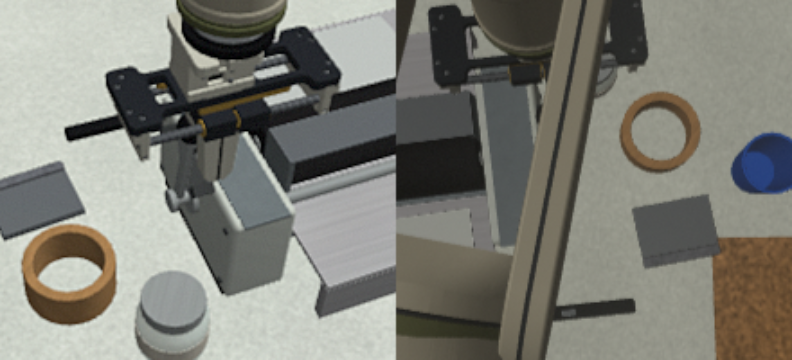

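arm_command(xyz=[[-0.5, -0.05, 0], [-0.5, -0.05, 0], [-0.5, -0.05, 0], [-0.5, -0.05, 0], [-0.3, -0.03, 0], [-0.3, -0.03, 0], [-0.3, -0.03, 0]], turn=[[0, 0, 0], [0, 0, 0], [0, 0, 0], [0, 0, 0], [0, 0, 0], [0, 0, 0], [0, 0, 0]])

```text
t: 5.1
tool_pos: [0.6268, -0.0788, 0.3811]
orientation: [-0.162, 3.135, -0.0]
force: [4.9, 0.6, 1.0]
opening: 0.0003
```

arm_command(xyz=[[-0.3, -0.03, 0], [-0.3, -0.03, 0], [-0.3, -0.03, 0], [-0.3, -0.03, 0], [-0.3, -0.03, 0]], turn=[[0, 0, 0], [0, 0, 0], [0, 0, 0], [0, 0, 0], [0, 0, 0]])

```text
t: 5.72
tool_pos: [0.6115, -0.0803, 0.3806]
orientation: [-0.162, 3.136, 0.0]
force: [3.3, 0.2, -0.7]
opening: 0.0006
```

```bash
python3 -c "
from h import *
look()"
```

```text
t 5.72 tcp lam x 0.0307 y 0.0005 z 0.3806
scene knob [ 0.5888 -0.0823  0.2112] 31 0.0007 lamx 0.0079 lamy 0.0008 theta 0.455 clicks 4.01
top none
```

arm_command(xyz=[[-0.3, -0.03, 0], [-0.3, -0.03, 0], [-0.3, -0.03, 0], [-0.3, -0.03, 0], [-0.3, -0.03, 0], [-0.3, -0.03, 0], [-0.3, -0.03, 0], [-0.3, -0.03, 0], [-0.3, -0.03, 0], [-0.3, -0.03, 0], [-0.3, -0.03, 0], [-0.3, -0.03, 0]], turn=[[0, 0, 0], [0, 0, 0], [0, 0, 0], [0, 0, 0], [0, 0, 0], [0, 0, 0], [0, 0, 0], [0, 0, 0], [0, 0, 0], [0, 0, 0], [0, 0, 0], [0, 0, 0]])

```text
t: 7.42
tool_pos: [0.5751, -0.0839, 0.3807]
orientation: [0.162, -3.137, -0.0]
force: [-1.1, 0.3, -0.1]
opening: 0.0006
```

arm_command(xyz=[[-0.3, -0.03, 0], [-0.3, -0.03, 0], [-0.3, -0.03, 0], [-0.3, -0.03, 0]], turn=[[0, 0, 0], [0, 0, 0], [0, 0, 0], [0, 0, 0]])

```text
t: 7.92
tool_pos: [0.5633, -0.0851, 0.3807]
orientation: [-0.162, 3.137, 0.0]
force: [1.7, -0.3, -0.1]
opening: 0.0009
```

```bash
python3 -c "
from h import *
look()"
```

```text
t 7.92 tcp lam x -0.0177 y 0.0008 z 0.3807
scene knob [ 0.5392 -0.0882  0.2035] 53 0.0009 lamx -0.042 lamy 0.0001 theta 0.081 clicks 0.71
top knob [ 0.5373 -0.0897  0.2034] 87 0.0007 lamx -0.0441 lamy -0.0011 theta 0.066 clicks 0.59
```

arm_command(xyz=[[-0.2, -0.02, 0], [-0.2, -0.02, 0], [-0.2, -0.02, 0]], turn=[[0, 0, 0], [0, 0, 0], [0, 0, 0]])

```text
t: 8.5
tool_pos: [0.5573, -0.0857, 0.3807]
orientation: [0.162, -3.137, -0.0]
force: [0.3, 0.1, -0.9]
opening: 0.0006
```

arm_command(xyz=[[-0.1, -0.01, 0], [-0.1, -0.01, 0]], turn=[[0, 0, 0], [0, 0, 0]])

```text
t: 8.75
tool_pos: [0.5554, -0.0859, 0.3808]
orientation: [-0.162, 3.137, -0.0]
force: [-1.2, -0.6, -0.7]
opening: 0.0003
```

```bash
python3 -c "
from h import *
look()"
```

```text
t 8.75 tcp lam x -0.0257 y 0.0008 z 0.3808
scene knob [ 0.5284 -0.0897  0.199 ] 54 0.0007 lamx -0.0529 lamy -0.0002 theta -0.006 clicks -0.05
top none
```

arm_command(xyz=[[-0.1, -0.01, 0], [-0.1, -0.01, 0]], turn=[[0, 0, 0], [0, 0, 0]])

```text
t: 9.2
tool_pos: [0.5536, -0.0861, 0.3808]
orientation: [-0.162, 3.137, 0.0]
force: [3.3, 1.0, -1.1]
opening: 0.0002
```

arm_command(xyz=[[-0.1, -0.01, 0], [0, 0, 0]], turn=[[0, 0, 0], [0, 0, 0]])

```text
t: 9.45
tool_pos: [0.553, -0.0861, 0.3809]
orientation: [-0.162, 3.135, -0.0]
force: [5.8, 0.5, -3.8]
opening: 0.0004
```

arm_command(xyz=[[-0.1, -0.01, 0], [0, 0, 0]], turn=[[0, 0, 0], [0, 0, 0]])

```text
t: 9.7
tool_pos: [0.5525, -0.0862, 0.381]
orientation: [-0.162, 3.133, -0.0]
force: [10.8, 0.5, -5.6]
opening: 0.0004
```

```bash
python3 -c "
from h import *
look()"
```

```text
t 9.7 tcp lam x -0.0286 y 0.0008 z 0.381
scene knob [ 0.5309 -0.089   0.1999] 52 0.0015 lamx -0.0503 lamy 0.0003 theta 0.014 clicks 0.13
top knob [ 0.5295 -0.0906  0.2002] 50 0.0005 lamx -0.0519 lamy -0.0012 theta 0.004 clicks 0.04
```

arm_command(xyz=[[0.6, 0.06, 0], [0.6, 0.06, 0], [0, 0, 3.0], [0, 0, 3.0], [0, 0, 0], [-3.8, -0.4, 0], [-3.8, -0.4, 0], [0, 0, 0], [0, 0, -3.0], [0, 0, -3.0], [0, 0, 0], [0, 0, 0]], turn=[[0, 0, 0], [0, 0, 0], [0, 0, 0], [0, 0, 0], [0, 0, 0], [0, 0, 0], [0, 0, 0], [0, 0, 0], [0, 0, 0], [0, 0, 0], [0, 0, 0], [0, 0, 0]])

```text
t: 11.4
tool_pos: [0.488, -0.0931, 0.3815]
orientation: [-0.162, 3.137, -0.0]
force: [0.1, 0.4, -1.0]
opening: 0.0007
```

```bash
python3 -c "
from h import *
look()"
```

```text
t 11.4 tcp lam x -0.0934 y 0.0006 z 0.3815
scene knob [ 0.5288 -0.0899  0.1988] 198 0.0009 lamx -0.0525 lamy -0.0004 theta -0.004 clicks -0.04
top none
```

arm_command(xyz=[[0.4, 0.04, 0], [0.4, 0.04, 0], [0.4, 0.04, 0], [0.3, 0.03, 0], [0.2, 0.02, 0], [0.2, 0.02, 0], [0.2, 0.02, 0]], turn=[[0, 0, 0], [0, 0, 0], [0, 0, 0], [0, 0, 0], [0, 0, 0], [0, 0, 0], [0, 0, 0]])

```text
t: 12.48
tool_pos: [0.5078, -0.0912, 0.3809]
orientation: [0.162, -3.134, 0.0]
force: [-8.3, -2.4, 7.8]
opening: 0.0004
```

arm_command(xyz=[[0.2, 0.02, 0]], turn=[[0, 0, 0]])

```text
t: 12.6
tool_pos: [0.5101, -0.0911, 0.3811]
orientation: [0.161, -3.136, 0.001]
force: [-4.5, -1.3, 3.5]
opening: 0.0002
```

arm_command(xyz=[[0.2, 0.02, 0]], turn=[[0, 0, 0]])

```text
t: 12.72
tool_pos: [0.5125, -0.0907, 0.3809]
orientation: [0.162, -3.137, 0.0]
force: [-0.4, -0.4, 1.3]
opening: 0.0005
```

arm_command(xyz=[[0.2, 0.02, 0]], turn=[[0, 0, 0]])

```text
t: 12.85
tool_pos: [0.5147, -0.0904, 0.3807]
orientation: [-0.162, 3.137, 0.0]
force: [-0.7, 0.5, -0.3]
opening: -0.0
```

```bash
python3 -c "
from h import *
look()"
```

```text
t 12.85 tcp lam x -0.0666 y 0.0006 z 0.3807
scene knob [ 0.5419 -0.0884  0.2037] 228 0.001 lamx -0.0393 lamy -0.0003 theta 0.1 clicks 0.89
top few 0
```

arm_command(xyz=[[0.2, 0.02, 0], [0.2, 0.02, 0], [0.2, 0.02, 0], [0.2, 0.02, 0]], turn=[[0, 0, 0], [0, 0, 0], [0, 0, 0], [0, 0, 0]])

```text
t: 13.55
tool_pos: [0.5221, -0.0898, 0.3809]
orientation: [0.162, -3.135, 0.0]
force: [-6.0, -1.8, 4.9]
opening: 0.0003
```

arm_command(xyz=[[0.2, 0.02, 0]], turn=[[0, 0, 0]])

```text
t: 13.68
tool_pos: [0.5244, -0.0896, 0.381]
orientation: [0.162, -3.137, 0.001]
force: [-2.7, -0.1, 2.2]
opening: 0.0005
```

arm_command(xyz=[[0.2, 0.02, 0]], turn=[[0, 0, 0]])

```text
t: 13.8
tool_pos: [0.5267, -0.0893, 0.3808]
orientation: [-0.162, 3.137, -0.0]
force: [-0.9, -0.7, 0.9]
opening: 0.0005
```

arm_command(xyz=[[0.2, 0.02, 0]], turn=[[0, 0, 0]])

```text
t: 13.92
tool_pos: [0.5287, -0.0889, 0.3806]
orientation: [-0.162, 3.137, 0.0]
force: [-0.2, 0.2, 1.0]
opening: 0.0005
```

```bash
python3 -c "
from h import *
look()"
```

```text
t 13.93 tcp lam x -0.0525 y 0.0006 z 0.3806
scene knob [ 0.5566 -0.0869  0.207 ] 227 0.0008 lamx -0.0245 lamy -0.0003 theta 0.213 clicks 1.88
top none
```

Second click seated. Now the third.

arm_command(xyz=[[0.2, 0.02, 0], [0.2, 0.02, 0], [0.2, 0.02, 0], [0.2, 0.02, 0]], turn=[[0, 0, 0], [0, 0, 0], [0, 0, 0], [0, 0, 0]])

```text
t: 14.62
tool_pos: [0.5362, -0.0883, 0.3809]
orientation: [0.162, -3.136, 0.0]
force: [-5.6, -1.5, 4.0]
opening: 0.0006
```

arm_command(xyz=[[0.2, 0.02, 0]], turn=[[0, 0, 0]])

```text
t: 14.75
tool_pos: [0.5384, -0.0881, 0.381]
orientation: [0.162, -3.137, 0.0]
force: [-2.9, 0.0, 1.4]
opening: 0.0003
```

arm_command(xyz=[[0.2, 0.02, 0]], turn=[[0, 0, 0]])

```text
t: 14.88
tool_pos: [0.5407, -0.0879, 0.3808]
orientation: [-0.162, 3.137, -0.0]
force: [-2.1, 0.2, 1.6]
opening: 0.0004
```

```bash
python3 -c "
from h import *
look()"
```

```text
t 14.88 tcp lam x -0.0405 y 0.0004 z 0.3808
scene knob [ 0.565  -0.0858  0.2085] 244 0.0009 lamx -0.0161 lamy -0.0001 theta 0.277 clicks 2.44
top none
```

arm_command(xyz=[[0.2, 0.02, 0], [0, 0, 0]], turn=[[0, 0, 0], [0, 0, 0]])

```text
t: 15.32
tool_pos: [0.5426, -0.0875, 0.3807]
orientation: [-0.162, 3.137, 0.0]
force: [0.6, 0.4, -0.6]
opening: 0.0007
```

```bash
python3 -c "
from h import *
look()"
```

```text
t 15.32 tcp lam x -0.0385 y 0.0005 z 0.3807
scene knob [ 0.5733 -0.0846  0.2091] 243 0.0008 lamx -0.0077 lamy 0.0002 theta 0.34 clicks 3.0
top none
```

Third click: theta reads 0.340 and the knob is free of the finger. I'll back away, rise, and clear the view.

arm_command(xyz=[[-1, -0.1, 0], [-2, -0.2, 0], [0, 0, 4], [0, 0, 4], [-3, 4, 0], [-3, 5, 0], [-3, 5, 0], [-3, 5, 0], [-3, 5, 0], [-3, 5, 0], [0, 0, 0], [0, 0, 0]], turn=[[0, 0, 0], [0, 0, 0], [0, 0, 0], [0, 0, 0], [0, 0, 0], [0, 0, 0], [0, 0, 0], [0, 0, 0], [0, 0, 0], [0, 0, 0], [0, 0, 0], [0, 0, 0]])

```text
t: 17.02
tool_pos: [0.3323, 0.1991, 0.4607]
orientation: [-0.164, 3.137, -0.001]
force: [0.7, -1.3, -0.4]
opening: 0.0004
```

```bash
python3 - <<'E'
from h import *
look("9")
for n in("scene","top"):
    p=read_camera(n); w=cloud(p)
    for q in("panel","tape_roll","squeegee","knife","cup","jar"):
        for m in spotter.masks_of(p,q)[:1]: print(n,q,round(m["confidence"],2),m["pixels"].sum(),np.nanmedian(w[m["pixels"]],0).round(3))
a=cv2.imread("pics/scene9.png"); cv2.imwrite("pics/c9.png",a)
E
```

```text
t 17.02 tcp lam x -0.2178 y 0.3076 z 0.4607
scene knob [ 0.5733 -0.0847  0.2091] 231 0.0009 lamx -0.0077 lamy 0.0001 theta 0.34 clicks 2.99
top knob [ 0.5733 -0.0852  0.21  ] 222 0.0006 lamx -0.0077 lamy -0.0004 theta 0.34 clicks 3.0
scene panel 0.81 3591 [0.438 0.126 0.097]
scene tape_roll 0.72 1787 [ 0.626 -0.214  0.038]
scene squeegee 0.64 1547 [ 0.493 -0.234  0.01 ]
scene knife 0.75 623 [ 0.582 -0.087  0.179]
scene cup 0.81 1908 [ 0.576 -0.338  0.063]
scene jar 0.57 1877 [ 0.72  -0.128  0.07 ]
top panel 0.69 6562 [0.44  0.131 0.098]
top tape_roll 0.94 822 [ 0.616 -0.215  0.047]
top squeegee 0.97 1502 [ 0.486 -0.233  0.011]
top knife 0.84 506 [ 0.388 -0.112  0.013]
top cup 0.88 1119 [ 0.569 -0.35   0.05 ]
top jar 0.92 908 [ 0.691 -0.122  0.075]
```

View pics/c9.png

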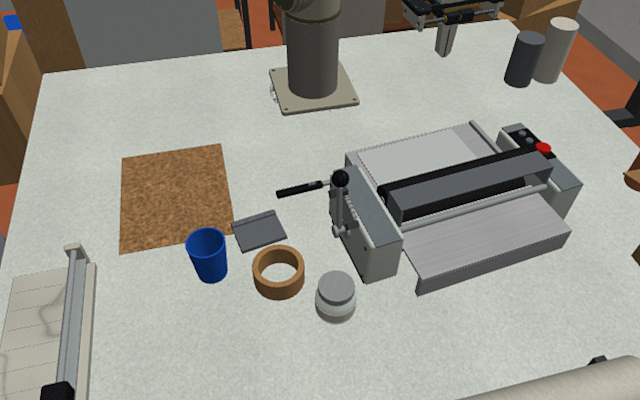

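The knob is at about (340,178), just short of upright. Everything else is where it was, and the arm is clear at the top of the picture.

```bash
python3 -c "
from plant import robot
print(robot.close_job())"
```

```text
the job is handed in; nothing more can be done
None
```

The gap lever is seated in the third click from the closed stop, and I handed the job in at about 17 s of the 72 s allowed.

- **To the stop:** With the gripper closed, I pushed the ball from the outfeed side back to the closed stop. There the push rose to about 11 N along the lever's travel (12 N in all) within a millimetre or so.
- **Three clicks out:** I then pushed from the infeed side in 2 mm steps. I felt three tooth-and-release cycles, the highest reading being about 12 N in all (8 N along the travel), and stopped after the third jump with the finger clear of the knob.
- **Final lever angle:** With the arm withdrawn, both cameras put the lever at 0.340 rad, or 3.0 clicks.
- **Other objects:** The panel, squeegee, cup, jar and knife read within about 2 mm of where they started.

**Checks that disagreed:**
- After clicks 1 and 2 the camera read 0.89 and 1.88 clicks, slightly under, but the force pattern agreed with the count.
- In the last check the scene camera labelled the lever as the knife. The top camera and the picture show the knife where it was.
- The scene camera put the tape roll 4 mm off with a smaller visible patch, while the top camera showed it within 1 mm.

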